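# Level the cabinet's lower shelf and keep the level pressed

### The arm

A 7-joint arm with a two-finger parallel gripper is mounted at the origin on the work surface. World frame = base frame: x ahead of the robot, y to its left, z up, the work surface at z = 0. Lengths are in m, angles in rad, forces in N, time in s.
With the tool pointing down it reaches from about 0.4 to 0.9 m from the base axis. Payload 5.5 kg.
Tool frame: the origin (TCP) lies at the very end of the fingers, on their centre line; the grasp point (between the pads) lies 19 mm behind it; z points along the fingers, y is the direction in which the jaws open and shut (so a half turn about z gives the same grasp; the last joint's range is limited). The gripper opens to 92 mm and grips with 3 to 60 N. Pads are 19 mm wide; open, the fingers measure 130 mm over their backs; the gripper's body (75 mm by 190 mm) begins 47 mm behind the grasp point.
Start: joints at [1.599, 0.501, -0.427, 1.55, 0.221, 1.138, -0.21], TCP at [0.151, -0.632, 0.227] pointing down, gripper open.
Joint ranges: [-2.88, 2.88], [-0.31, 2.03], [-1.54, 1.56], [0.2, 2.42], [-1.41, 4.55], [0.19, 2.02], [-2.57, 2.57]. Speed limits (rad/s): [2.57, 2.57, 3.14, 3.14, 3.14, 3.14, 3.14].

### API

Orientations are given as a unit quaternion [w, x, y, z].
In Python, from plant import manip, capture, camera_model gives the robot as it stands. The module is installed in compiled form; this text tells all that it offers.
- The arm moves only by the shell command python3 -m handwheel 'ROWS' [FORCE]. ROWS is JSON, a list of rows, each a list of 7 numbers: the opening in per cent of the stroke, from 0 (shut) to 100 (fully open), then the shift along the tool's x, y, z in m, then the turn, a rotation vector about the tool's x, y, z in degrees. In form: [[gripper, dx, dy, dz, wx, wy, wz], ...]. A call has 1 to 5 rows; each row shifts and turns the commanded pose from where the row before left it, along the tool's axes as they then stand; what a row does not reach is not made up. A row lasts 1/10 s, in which the tool goes at most 50 mm and 8.59 degrees, less where a joint would pass 70% of its speed; a pose out of reach is approached as far as the arm can. A call with a gripper value outside its range is refused whole. The fingers move at their own pace and stop on an object; FORCE is the grip in N (left out, the last holds). Time passes only in rows, so rows that do not move let the fingers close. It gives the time, the measured TCP pose, the force and the opening at its end, in the units of the state.
- manip.get_state(): the state, without advancing time (a new reading comes with each control period).
- capture(name): name is "scene" or "side" or "wrist"; returns (picture, depth): 384x512x3 uint8, blue, green, red; 384x512 float32, m along the optical axis (not along the pixel's ray), 0 where there is no reading.
- camera_model(name): a dict with "K" (3x3 intrinsics, pixels), "cam_to_world" (4x4, takes a point from camera to world coordinates); the wrist camera has in their place "tool_from_camera" (4x4, takes a point from camera to tool coordinates, whose origin is the TCP and whose axes are the flange's). Camera axes: x right, y down, z forward; pixel columns grow to the right and rows downward; lengths in m; the calibration is good to about 2 mm. A picture is of the moment at which its call begins: read the wrist's pose just before it. camera_model takes no time and is no camera call.
- manip.sign_off(): hands the job in, once; it reports no verdict.
The state is a dict: "time_s": time; "joint_pos": joint angles; "joint_vel": joint speeds; "effort": joint torques, N m; "tool_pos": TCP position; "orientation": TCP orientation; "force": force on the tool from outside, world axes, zero at the start; "wrist_torque": the same for the moment, N m; "width": finger opening in m.
Only numpy, scipy, OpenCV 4.12 (cv2) and the standard library are available. Lean on these libraries where they do the work, as an engineer would, in place of code of your own. Each camera call takes 0.05 s, during which the arm holds its last target.

### The job

Lay the spirit level upright along the middle of the oak shelf, then turn the levelling foot's wing knob until the bubble sits between its lines while you push down on the level (the shelf floats on a spring: the bubble reads true only with the shelf pressed onto its foot). Finish holding: the program ends with the gripper still gently pressing the level on the shelf, about 10 N, bubble centred. Leave the other things alone.

Things in the scene. Friction and masses are not known exactly. Their poses are not given: they have to be found in the camera images.
- level: Aluminium spirit level, a bar 200 (x) x 24 (y) x 38 mm (z, up), rubber end caps, 0.25 kg; origin under its centre. In the middle of its top: a green vial strip with a white bubble and two black lines 10 mm either side of the middle. Starts upright on the table at the robot's left. Grip it across the 24 mm. Either end may face the foot.
- bubble (a joint): Position (m) of the white bubble's centre along the level's +x; 0 is centred. The bubble is 14 mm long, so it is between the lines within +-0.003. It goes to the higher end, 0.23 m per rad of slope (4 mm per degree), stops at +-0.014, settles in about 1 s.
- shelf: Oak shelf board 130 (x) x 335 (y) x 15 mm; origin at the middle of its top face, about 69 mm above the table (within 8 mm, by its slope). Hinged at its +y end (robot's left), on the levelling foot at its -y end. Its cradle is fixed, turned up to 0.2 rad. At the start, pressed down, the foot end is always too low.
- float (a joint): Angle (rad) by which a spring holds the shelf's foot end up off the foot: 0.03 left alone, even with the level lying on it; 0 when the shelf is pressed down on its foot. A push on the level of 3 N (near its foot end) to 10 N (near its hinge end) brings it to 0, a firm stop.
- foot (a joint): Turn (rad) of the levelling foot's wing knob, clockwise seen from above; range 0 to 2.6, starts at 0 to 0.45, stays where it is left (friction 0.12 N m). Clockwise raises the shelf's foot end by 0.03 rad of slope per rad. The setting that levels the pressed shelf varies, 1.1 to 2.1.
- foot_grip (a point): On the upright axis of the wing knob, at the height to grip, 123 mm above the table, 195 mm from the shelf's middle beyond its -y end; turns with the knob. The wing is steel, 44 mm long (point x), 12 mm thick (point y: grip across this), from 15 mm below to 11 mm above this point. The foot's steel housing, 60 x 50 mm, ends 21 mm below it.
- jar: Bystander: lidded white ceramic jar, 90 mm wide, 112 mm high; origin under its centre.
- coin_tin: Bystander: stainless steel coin tin, 75 mm wide, 42 mm high; origin under its centre.
- flashlight: Bystander: black plastic mini flashlight lying down, 90 mm long; origin under its middle.
- screwdriver: Bystander: screwdriver lying on the table.
- key_bowl: Bystander: ceramic bowl 110 mm wide, 40 mm high; origin under its centre.
- bead_ring: Bystander: dark wooden ring lying flat, 84 mm wide, 10 mm high.
- screw_box: Bystander: closed cardboard box 70 x 50 x 28 mm; origin under its centre.
Things that resemble listed ones, but are neither listed nor needed, are in the scene too. Of the things shaped like the level, the aluminium one is meant.

How it is judged:
On the way, in this order (a step that is already met when the one before it is completed fails the run):
1. the level lies upright along the middle of the shelf (x of level in the frame of shelf between -0.05 and 0.05 m and y of level in the frame of shelf between -0.06 and 0.06 m and z of level in the frame of shelf between -0.004 and 0.006 m and angle between the x axis of level and the y axis of shelf, either way round below 0.2 rad), for 0.3 s.
2. with the level on the shelf, the foot is turned up (knob past 0.65 rad) (all of step 1 and value of joint foot above 0.65 rad), for 0.1 s.
At the end, for the whole second after the job is handed in: Through the last second: level upright along the shelf (0.2 rad), centred within 60 mm lengthwise, 50 mm across; gripper presses it (over 2 N; 5 to 40 N on the shelf) without touching the shelf; shelf down on its foot (float under 0.005); bubble within 3 mm of the middle (all of step 1 and value of joint bubble between -0.003 and 0.003 m and value of joint float below 0.005 rad and contact force between the fingers and level above 2 N and contact force between level and shelf between 5 and 40 N and contact force between each of the fingers, the arm and shelf below 0.5 N and linear speed of level below 0.02 m/s); the arm keeps its last pose, push and grip.
It fails at once if a bystander is pushed more than 30 mm (distance of any of jar, coin_tin, flashlight, screwdriver, key_bowl, bead_ring, screw_box from where it was at the start of the episode above 0.03 m).
It fails at once if the level is pressed on the shelf with more than 60 N (contact force between level and shelf above 60 N).
It also fails if it takes over 72 s, if anything falls off the work surface, if the arm or the gripper's body presses on something with over 40 N, if the wrist force passes 120 N, or if a joint passes its speed limit or range.

## Working session

There is one attempt and no reset: what is moved stays moved. The work goes in short steps, Python scripts to look and compute and a shell command to move; the robot and the scene stay as the last step left them, time stands still between calls to the robot, and variables do not carry over. Pictures are saved under pics/ and viewed, and the job is handed in when it is done.

```bash
ls; mkdir -p pics
cat > h.py <<'E'
import numpy as np,cv2
from plant import manip,capture,camera_model
def save(n,name):
    im,d=capture(n); cv2.imwrite(f'pics/{name}.png',im); np.save(f'pics/{name}.npy',d); return im,d
def pts(n,d,T=None):
    m=camera_model(n);K=np.array(m['K'])
    v,u=np.mgrid[:d.shape[0],:d.shape[1]]
    P=np.stack([(u-K[0,2])/K[0,0]*d,(v-K[1,2])/K[1,1]*d,d,np.ones_like(d)],-1)
    T=np.array(m['cam_to_world']) if T is None else T
    return (P@T.T)[...,:3]
E
python3 - <<'E'
from h import *
print(manip.get_state())
for n in('scene','side'):
    save(n,n+'0'); m=camera_model(n); print(n,m)
print(camera_model('wrist'))
E
```

```text
pics
{'time_s': 0.0, 'joint_pos': array([ 1.5992137 ,  0.50185584, -0.42678729,  1.55143344,  0.2207915 ,
        1.13831663, -0.21026362]), 'joint_vel': array([ 9.76149123e-04, -4.65403850e-04, -3.89098814e-04,  4.68641157e-04,
       -1.08322009e-03, -2.74824704e-05,  1.39622188e-04]), 'effort': array([-2.27351450e-06, -5.66589832e+01, -5.81600815e+00, -2.79106236e+01,
       -6.84926170e-02,  3.11363046e-02,  2.39166120e-04]), 'tool_pos': array([ 0.15100361, -0.63149585,  0.2256799 ]), 'orientation': array([-9.76055913e-04,  9.93112332e-01,  1.17162011e-01, -7.86987158e-05]), 'force': array([0.69839389, 0.60103015, 0.53853244]), 'wrist_torque': array([0.01395726, 0.00026081, 0.01800709]), 'width': 0.09191672542557078}
scene {'K': array([[464.89756442,   0.        , 255.19799085],
       [  0.        , 464.89756442, 193.34303923],
       [  0.        ,   0.        ,   1.        ]]), 'cam_to_world': array([[ 0.34065685,  0.81573002, -0.46747989,  1.24120333],
       [ 0.94011092, -0.2891837 ,  0.18045568, -0.2380095 ],
       [ 0.01201555, -0.50095641, -0.8653891 ,  1.3668975 ],
   
[... 310 characters left out ...]
[-0.05979518, -0.55034262,  0.83279502, -1.3385017 ],
       [ 0.02122506, -0.83480019, -0.55014374,  0.99271711],
       [ 0.        ,  0.        ,  0.        ,  1.        ]])}
{'K': array([[300.61124819,   0.        , 255.65055005],
       [  0.        , 300.61124819, 189.88977861],
       [  0.        ,   0.        ,   1.        ]]), 'tool_from_camera': array([[-9.75417081e-04, -9.60565253e-01, -2.78052950e-01,
         7.53314486e-02],
       [ 9.99998942e-01, -6.36880740e-04, -1.30784636e-03,
         3.36135598e-04],
       [ 1.07918520e-03, -2.78053932e-01,  9.60564858e-01,
        -1.57887170e-01],
       [ 0.00000000e+00,  0.00000000e+00,  0.00000000e+00,
         1.00000000e+00]])}
```

View pics/scene0.png

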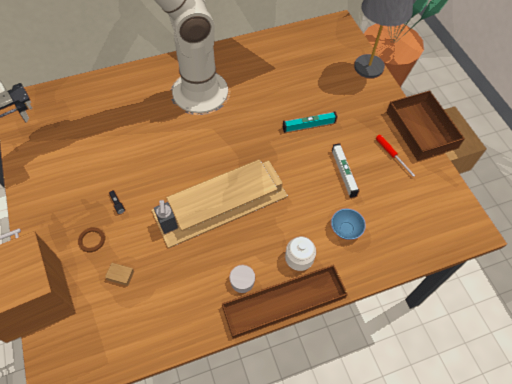

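View pics/side0.png

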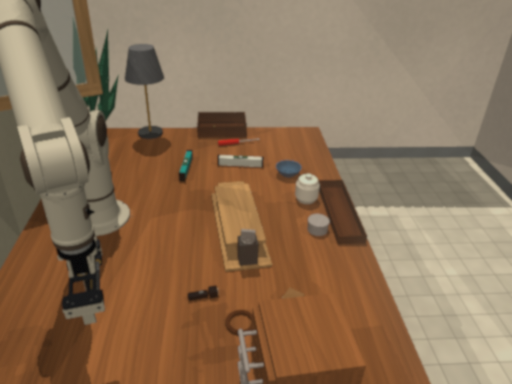

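Two level-shaped things are in the scene view: teal at (310,122) and light grey at (345,170). The grey one fits "aluminium". The knob is at about (165,207) and the shelf at about (222,197). I'll confirm in a crop and measure.

Run:
```python
from h import *
im=cv2.imread('pics/scene0.png');d=np.load('pics/scene0.npy')
a=cv2.resize(im[100:210,270:400],None,fx=4,fy=4,interpolation=cv2.INTER_CUBIC)
b=cv2.resize(im[150:250,145:295],None,fx=4,fy=4,interpolation=cv2.INTER_CUBIC)
cv2.imwrite('pics/cropL.png',a);cv2.imwrite('pics/cropS.png',b)
P=pts('scene',d)
hsv=cv2.cvtColor(im,cv2.COLOR_BGR2HSV)
# level: region, height
sub=np.zeros(d.shape,bool);sub[135:205,325:365]=1
m=sub&(P[...,2]>0.028)&(P[...,2]<.06)
Q=P[m];print('level n',len(Q),'zmed',np.median(Q[:,2]))
r=cv2.minAreaRect((Q[:,:2]*1000).astype(np.float32));print(r)
sub[:]=0;sub[150:245,145:295]=1
m=sub&(P[...,2]>0.052)&(P[...,2]<.085)
Q=P[m];r=cv2.minAreaRect((Q[:,:2]*1000).astype(np.float32));print('shelf',r)
A=np.c_[Q[:,:2],np.ones(len(Q))];print('plane',np.linalg.lstsq(A,Q[:,2],rcond=None)[0])
m=sub&(P[...,2]>0.105)
Q=P[m];print('knob',len(Q),Q.mean(0),Q[:,2].max());print(cv2.minAreaRect((Q[:,:2]*1000).astype(np.float32)))
```

```text
level n 401 zmed 0.03813780189687099
((529.236572265625, 365.75921630859375), (28.429954528808594, 203.75503540039062), 83.5711898803711)
shelf ((513.239501953125, -45.33575439453125), (438.6194152832031, 299.8292236328125), 61.50934600830078)
plane [-0.00486715  0.00073105  0.0697096 ]
knob 193 [ 0.79313297 -0.25168756  0.58612421] 1.3668974979900537
((872.0725708007812, -258.6123046875), (738.5369873046875, 35.93416213989258), 0.4090360403060913)
```

View pics/cropL.png

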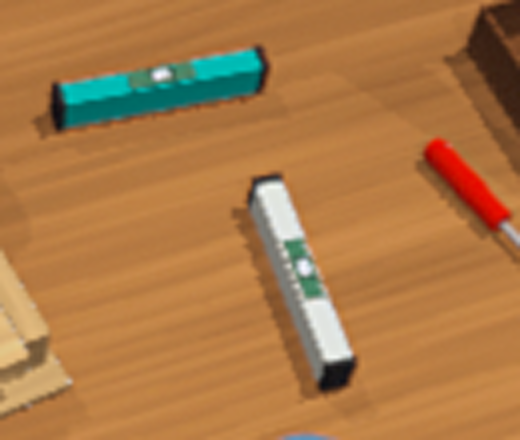

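View pics/cropS.png

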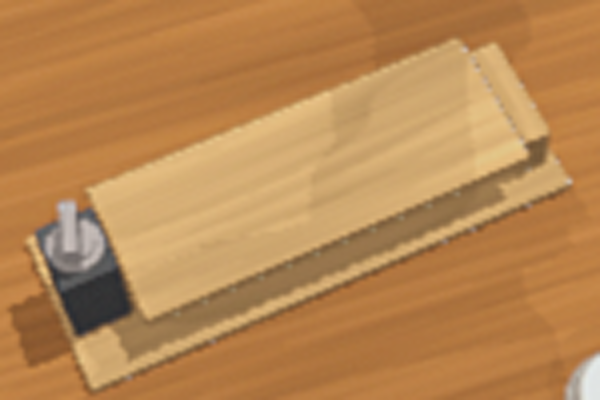

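The grey one has aluminium sides, black caps and a green vial, so it is the level. Next, clean measurements of the shelf and knob.

```bash
cat >> h.py <<'E'
def pca(Q):
    c=Q[:,:2].mean(0);w,V=np.linalg.eigh(np.cov((Q[:,:2]-c).T));v=V[:,1];return c,np.degrees(np.arctan2(v[1],v[0])),np.sqrt(w)
def big(m):
    n,l,s,_=cv2.connectedComponentsWithStats(m.astype(np.uint8));k=1+np.argmax(s[1:,4]);return l==k
E
python3 - <<'E'
from h import *
im=cv2.imread('pics/scene0.png');d=np.load('pics/scene0.npy')
P=pts('scene',d);P[d==0]=-1
sub=np.zeros(d.shape,bool);sub[135:205,325:365]=1
m=big(sub&(P[...,2]>0.030)&(P[...,2]<.06)); Q=P[m]
t=Q[Q[:,2]>.036];print('level pca',pca(t));print(cv2.minAreaRect((t[:,:2]*1000).astype(np.float32)))
sub[:]=0;sub[150:245,145:295]=1
m=big(sub&(P[...,2]>0.048)&(P[...,2]<.1)&(np.arange(512)[None]>166));Q=P[m]
for _ in range(4):
    A=np.c_[Q[:,:2],np.ones(len(Q))];s=np.linalg.lstsq(A,Q[:,2],rcond=None)[0];r=Q[:,2]-A@s;Q=Q[abs(r)<max(2.5*r.std(),.002)]
print('shelf',cv2.minAreaRect((Q[:,:2]*1000).astype(np.float32)),pca(Q),s,r.std(),len(Q))
c=np.r_[Q[:,:2].mean(0),1]@s;print(c)
m=sub&(P[...,2]>0.095)&(P[...,2]<.15);Q=P[m];print('knob',len(Q),np.percentile(Q[:,2],[0,25,50,75,100]))
for z in(.1,.115,.125):
  q=Q[Q[:,2]>z];print(z,len(q),q.mean(0),pca(q)) if len(q)>3 else 0
E
```

```text
level pca (array([0.5334999, 0.3644816]), np.float64(173.34714739491702), array([0.00707096, 0.05833301]))
((529.23046875, 365.55743408203125), (27.623085021972656, 203.76800537109375), 83.40855407714844)
shelf ((502.58349609375, -69.75103759765625), (136.96556091308594, 396.2349853515625), 6.673749923706055) (array([ 0.50436306, -0.06388655]), np.float64(96.59645278032929), array([0.03793208, 0.10274278])) [-0.00127467  0.00242657  0.0681441 ] 0.002996843748242418 3861
0.06734617686419665
knob 288 [0.09506974 0.09858755 0.1024073  0.11323423 0.13783168]
0.1 182 [ 0.52792842 -0.25882855  0.11501621] (array([ 0.52792842, -0.25882855]), np.float64(54.3008261937234), array([0.01296604, 0.03247258]))
0.115 70 [ 0.52621205 -0.26059158  0.13075453] (array([ 0.52621205, -0.26059158]), np.float64(169.1715296285453), array([0.00371936, 0.01443113]))
0.125 59 [ 0.52418238 -0.26053947  0.13285158] (array([ 0.52418238, -0.26053947]), np.float64(169.0993472644892), array([0.00360072, 0.01365966]))
```

```bash
cat >> h.py <<'E'
from scipy.spatial.transform import Rotation as R
def plan(x,y,z,yaw,g=100,n=5,cap=.045,dirn=0):
    s=manip.get_state();p=np.array(s['tool_pos']);q=s['orientation'];r=R.from_quat(q,scalar_first=True).as_matrix()
    cy=np.degrees(np.arctan2(r[1,0],r[0,0]));tilt=np.degrees(np.arccos(-r[2,2]))
    D=np.array([x,y,z])-p;dy=(yaw-cy+180)%360-180
    if dirn and np.sign(dy)!=dirn: dy+=360*dirn
    N=int(np.ceil(max(np.linalg.norm(D)/cap,abs(dy)/8)-.02));N=max(N,1)
    print('t%.1f'%s['time_s'],'pos',p.round(4),'yaw %.1f tilt %.2f'%(cy,tilt),'need',N,'q',np.round(s['joint_pos'],2),'F',np.round(s['force'],1),'w %.4f'%s['width'])
    yy=cy
    for i in range(min(n,N)):
        c,sn=np.cos(np.radians(yy)),np.sin(np.radians(yy));v=D/N
        print([g,round(c*v[0]+sn*v[1],4),round(sn*v[0]-c*v[1],4),round(-v[2],4),0,0,round(-dy/N,2)])
        yy+=dy/N
E
python3 -c "
from h import *
plan(.45,-.35,.27,100)"
```

```text
t0.1 pos [ 0.151  -0.6316  0.2258] yaw 13.4 tilt 0.10 need 11 q [ 1.6   0.5  -0.43  1.55  0.22  1.14 -0.21] F [-0.  -0.4 -0.1] w 0.0919
[100, np.float64(0.0324), np.float64(-0.0186), np.float64(-0.004), 0, 0, np.float64(-7.87)]
[100, np.float64(0.0346), np.float64(-0.014), np.float64(-0.004), 0, 0, np.float64(-7.87)]
[100, np.float64(0.0362), np.float64(-0.0091), np.float64(-0.004), 0, 0, np.float64(-7.87)]
[100, np.float64(0.0371), np.float64(-0.0041), np.float64(-0.004), 0, 0, np.float64(-7.87)]
[100, np.float64(0.0373), np.float64(0.0011), np.float64(-0.004), 0, 0, np.float64(-7.87)]
```

```bash
python3 -m handwheel '[[100,0.032,-0.019,-0.004,0,0,-8],[100,0.035,-0.014,-0.004,0,0,-8],[100,0.036,-0.009,-0.004,0,0,-8],[100,0.037,-0.004,-0.004,0,0,-8],[100,0.037,0.001,-0.004,0,0,-8]]'; python3 -m handwheel '[[100,0.036,0.006,-0.004,0,0,-8],[100,0.034,0.011,-0.004,0,0,-8],[100,0.033,0.016,-0.004,0,0,-8],[100,0.031,0.020,-0.004,0,0,-8],[100,0.028,0.024,-0.004,0,0,-8]]'
python3 -c "
from h import *
plan(.53,.366,.25,173.4)"
```

```text
time_s: 0.6
tool_pos: [0.2867, -0.5021, 0.2465]
orientation: [-0.0, 0.892, 0.452, -0.0]
force: [-0.6, -0.5, 0.1]
width: 0.0917
time_s: 1.1
tool_pos: [0.4176, -0.3751, 0.2666]
orientation: [-0.0, 0.683, 0.73, -0.0]
force: [0.1, 0.0, -0.9]
width: 0.092
t1.1 pos [ 0.4176 -0.3751  0.2666] yaw 93.8 tilt 0.03 need 17 q [ 1.35  0.39 -0.85  1.72  0.31  1.18  0.48] F [ 0.1  0.  -0.9] w 0.0920
[100, np.float64(0.0431), np.float64(0.0095), np.float64(0.001), 0, 0, np.float64(-4.68)]
[100, np.float64(0.0422), np.float64(0.0129), np.float64(0.001), 0, 0, np.float64(-4.68)]
[100, np.float64(0.041), np.float64(0.0163), np.float64(0.001), 0, 0, np.float64(-4.68)]
[100, np.float64(0.0395), np.float64(0.0196), np.float64(0.001), 0, 0, np.float64(-4.68)]
[100, np.float64(0.0377), np.float64(0.0228), np.float64(0.001), 0, 0, np.float64(-4.68)]
```

```bash
python3 -m handwheel '[[100,0.043,0.010,0.001,0,0,-5],[100,0.042,0.013,0.001,0,0,-5],[100,0.041,0.017,0.001,0,0,-5],[100,0.039,0.020,0.001,0,0,-5],[100,0.037,0.023,0.001,0,0,-5]]'
python3 -c "
from h import *
plan(.53,.366,.25,173.4)"
```

```text
time_s: 1.6
tool_pos: [0.4508, -0.1574, 0.2615]
orientation: [-0.0, 0.51, 0.86, -0.0]
force: [0.3, -0.5, 0.6]
width: 0.0915
t1.6 pos [ 0.4508 -0.1574  0.2615] yaw 118.7 tilt 0.03 need 12 q [ 1.21  0.26 -1.07  1.91  0.25  1.11  0.55] F [ 0.3 -0.5  0.6] w 0.0915
[100, np.float64(0.0351), np.float64(0.0267), np.float64(0.001), 0, 0, np.float64(-4.56)]
[100, np.float64(0.0329), np.float64(0.0294), np.float64(0.001), 0, 0, np.float64(-4.56)]
[100, np.float64(0.0304), np.float64(0.0319), np.float64(0.001), 0, 0, np.float64(-4.56)]
[100, np.float64(0.0278), np.float64(0.0343), np.float64(0.001), 0, 0, np.float64(-4.56)]
[100, np.float64(0.025), np.float64(0.0364), np.float64(0.001), 0, 0, np.float64(-4.56)]
```

```bash
python3 -m handwheel '[[100,0.035,0.027,0.001,0,0,-5],[100,0.033,0.030,0.001,0,0,-5],[100,0.030,0.032,0.001,0,0,-5],[100,0.027,0.035,0.001,0,0,-5],[100,0.024,0.037,0.001,0,0,-5]]'
python3 -c "
from h import *
plan(.53,.366,.25,173.4)"
```

```text
time_s: 2.1
tool_pos: [0.4847, 0.0606, 0.2566]
orientation: [0.0, 0.312, 0.95, -0.0]
force: [1.3, -0.1, 0.0]
width: 0.0921
t2.1 pos [0.4847 0.0606 0.2566] yaw 143.6 tilt 0.04 need 7 q [ 0.81  0.35 -1.19  1.9   0.35  1.14  0.43] F [ 1.3 -0.1  0. ] w 0.0921
[100, np.float64(0.0207), np.float64(0.039), np.float64(0.0009), 0, 0, np.float64(-4.25)]
[100, np.float64(0.0177), np.float64(0.0404), np.float64(0.0009), 0, 0, np.float64(-4.25)]
[100, np.float64(0.0147), np.float64(0.0416), np.float64(0.0009), 0, 0, np.float64(-4.25)]
[100, np.float64(0.0115), np.float64(0.0426), np.float64(0.0009), 0, 0, np.float64(-4.25)]
[100, np.float64(0.0084), np.float64(0.0433), np.float64(0.0009), 0, 0, np.float64(-4.25)]
```

```bash
python3 -m handwheel '[[100,0.021,0.039,0.001,0,0,-4],[100,0.018,0.040,0.001,0,0,-4],[100,0.015,0.042,0.001,0,0,-4],[100,0.012,0.043,0.001,0,0,-4],[100,0.009,0.043,0.001,0,0,-4]]'
python3 -m handwheel '[[100,0.007,0.043,0.001,0,0,-4],[100,0.004,0.043,0.001,0,0,-4],[100,0,0,0,0,0,0]]'
python3 - <<'E'
from h import *
plan(.53,.366,.25,173.4)
s=manip.get_state()
im,d=save('wrist','w1')
T=np.eye(4);T[:3,:3]=R.from_quat(s['orientation'],scalar_first=True).as_matrix();T[:3,3]=s['tool_pos']
P=pts('wrist',d,T@np.array(camera_model('wrist')['tool_from_camera']))
m=big((P[...,2]>.03)&(P[...,2]<.06)&(d>0));Q=P[m]
print(len(Q),np.median(Q[:,2]),cv2.minAreaRect((Q[:,:2]*1000).astype(np.float32)))
E
```

```text
time_s: 2.6
tool_pos: [0.5181, 0.2795, 0.2511]
orientation: [-0.0, 0.143, 0.99, -0.0]
force: [0.3, -0.8, 0.6]
width: 0.0917
time_s: 2.9
tool_pos: [0.5257, 0.3714, 0.2491]
orientation: [-0.002, 0.069, 0.998, 0.002]
force: [-0.9, -0.5, -0.2]
width: 0.092
t2.9 pos [0.5257 0.3714 0.2491] yaw 172.0 tilt 0.32 need 1 q [ 0.06  0.69 -1.11  1.53  0.62  1.31  0.32] F [-0.9 -0.5 -0.2] w 0.0920
[100, np.float64(-0.005), np.float64(-0.0048), np.float64(-0.0009), 0, 0, np.float64(-1.36)]
3818 0.047670688610137235 ((478.9641418457031, 637.6813354492188), (198.1736297607422, 58.10593795776367), 16.77691078186035)
```

View pics/w1.png

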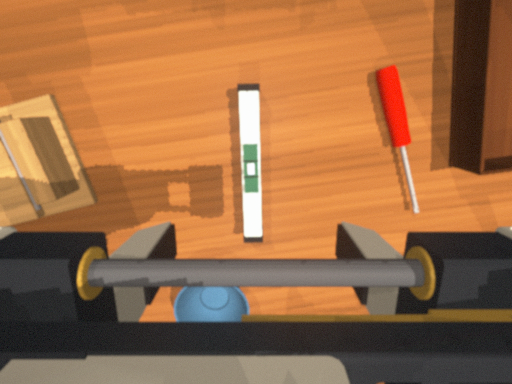

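The wrist view shows the level at columns 240–262, rows 85–240, nearly parallel to the tool x axis. I'll measure it there.

```bash
cat >> h.py <<'E'
def wristP(name,s):
    im,d=save('wrist',name)
    T=np.eye(4);T[:3,:3]=R.from_quat(s['orientation'],scalar_first=True).as_matrix();T[:3,3]=s['tool_pos']
    P=pts('wrist',d,T@np.array(camera_model('wrist')['tool_from_camera']));P[d==0]=-1
    return im,P
E
python3 - <<'E'
from h import *
s=manip.get_state()
im,P=wristP('w2',s)
m=(P[...,2]>.03)&(P[...,2]<.05);k=np.zeros(m.shape,bool);k[75:250,225:275]=1
Q=P[big(m&k)];print(len(Q),np.median(Q[:,2]),cv2.minAreaRect((Q[:,:2]*1000).astype(np.float32)),pca(Q))
plan(.53,.366,.25,173.4)
E
```

```text
3073 0.03813121209632431 ((527.8276977539062, 365.6584777832031), (25.646236419677734, 200.72659301757812), 83.36787414550781) (array([0.52053484, 0.36646724]), np.float64(173.5329635154293), array([0.00696647, 0.05838264]))
t3.0 pos [0.5278 0.3655 0.2489] yaw 171.6 tilt 0.10 need 1 q [ 0.07  0.68 -1.1   1.53  0.62  1.31  0.32] F [ 0.1 -0.8 -0.3] w 0.0918
[100, np.float64(-0.0021), np.float64(0.0008), np.float64(-0.0011), 0, 0, np.float64(-1.79)]
```

```bash
python3 -m handwheel '[[100,0,0,0.045,0,0,-1.8],[100,0,0,0.045,0,0,0],[100,0,0,0.045,0,0,0],[100,0,0,0.045,0,0,0],[100,0,0,0.035,0,0,0]]'; python3 -m handwheel '[[100,0,0,0.020,0,0,0],[100,0,0,0,0,0,0]]'
python3 -c "
from h import *
plan(.528,.3657,.014,173.4)"
```

```text
time_s: 3.5
tool_pos: [0.5294, 0.3602, 0.0318]
orientation: [-0.001, 0.061, 0.998, -0.002]
force: [-0.5, -0.5, -0.3]
width: 0.0921
time_s: 3.7
tool_pos: [0.5282, 0.3609, 0.0119]
orientation: [-0.002, 0.06, 0.998, -0.002]
force: [-0.0, 0.1, -0.1]
width: 0.0919
t3.7 pos [0.5282 0.3609 0.0119] yaw 173.1 tilt 0.30 need 1 q [-0.03  0.93 -0.9   1.69  0.86  0.98  0.19] F [-0.   0.1 -0.1] w 0.0919
[100, np.float64(0.0007), np.float64(0.0047), np.float64(-0.0021), 0, 0, np.float64(-0.27)]
```

```bash
python3 -m handwheel '[[100,0.001,0.005,-0.002,0,0,0],[100,0,0,0,0,0,0]]'; python3 -m handwheel '[[20,0,0,0,0,0,0],[20,0,0,0,0,0,0],[20,0,0,0,0,0,0],[0,0,0,0,0,0,0],[0,0,0,0,0,0,0]]' 30;python3 -m handwheel '[[0,0,0,0,0,0,0],[0,0,0,0,0,0,0]]'
python3 -c "
from h import *
plan(.528,.3657,.2,173.4)"
```

```text
time_s: 3.9
tool_pos: [0.5299, 0.3715, 0.0197]
orientation: [0.001, 0.059, 0.998, 0.002]
force: [0.1, 0.4, -0.3]
width: 0.0917
time_s: 4.4
tool_pos: [0.5286, 0.3691, 0.0168]
orientation: [0.0, 0.059, 0.998, -0.0]
force: [0.9, 1.3, -0.0]
width: 0.0564
time_s: 4.6
tool_pos: [0.5286, 0.3692, 0.0167]
orientation: [-0.0, 0.059, 0.998, -0.0]
force: [0.2, 0.4, -1.1]
width: 0.0406
t4.6 pos [0.5286 0.3692 0.0167] yaw 173.3 tilt 0.01 need 5 q [-0.04  0.93 -0.91  1.68  0.86  0.98  0.19] F [ 0.2  0.4 -1.1] w 0.0406
[100, np.float64(0.0), np.float64(-0.0007), np.float64(-0.0367), 0, 0, np.float64(-0.03)]
[100, np.float64(0.0), np.float64(-0.0007), np.float64(-0.0367), 0, 0, np.float64(-0.03)]
[100, np.float64(0.0), np.float64(-0.0007), np.float64(-0.0367), 0, 0, np.float64(-0.03)]
[100, np.float64(0.0), np.float64(-0.0007), np.float64(-0.0367), 0, 0, np.float64(-0.03)]
[100, np.float64(0.0), np.float64(-0.0007), np.float64(-0.0367), 0, 0, np.float64(-0.03)]
```

```bash
python3 -m handwheel '[[0,0,-0.0035,0.002,0,0,0],[0,0,0,0,0,0,0],[0,0,0,0,0,0,0],[0,0,0,0,0,0,0],[0,0,0,0,0,0,0]]';python3 -m handwheel '[[0,0,0,0,0,0,0],[0,0,0,0,0,0,0]]'
python3 -c "
from h import *
plan(.503,-.067,.22,96.6)"
```

```text
time_s: 5.1
tool_pos: [0.528, 0.3655, 0.0145]
orientation: [-0.0, 0.059, 0.998, -0.0]
force: [0.7, 0.5, -2.3]
width: 0.0238
time_s: 5.3
tool_pos: [0.5281, 0.3657, 0.0146]
orientation: [-0.0, 0.059, 0.998, -0.0]
force: [-0.8, -0.3, -2.4]
width: 0.0236
t5.3 pos [0.5281 0.3657 0.0146] yaw 173.3 tilt 0.01 need 11 q [-0.04  0.93 -0.9   1.68  0.86  0.98  0.19] F [-0.8 -0.3 -2.4] w 0.0236
[100, np.float64(-0.0024), np.float64(-0.0393), np.float64(-0.0187), 0, 0, np.float64(6.97)]
[100, np.float64(-0.0071), np.float64(-0.0388), np.float64(-0.0187), 0, 0, np.float64(6.97)]
[100, np.float64(-0.0118), np.float64(-0.0376), np.float64(-0.0187), 0, 0, np.float64(6.97)]
[100, np.float64(-0.0162), np.float64(-0.0359), np.float64(-0.0187), 0, 0, np.float64(6.97)]
[100, np.float64(-0.0205), np.float64(-0.0337), np.float64(-0.0187), 0, 0, np.float64(6.97)]
```

Gripped at 23.6 mm. Lifting gently, then carrying it over.

```bash
python3 -m handwheel '[[0,0,0,-0.015,0,0,0],[0,0,0,-0.035,0,0,0],[0,0,0,-0.040,0,0,0],[0,0,0,-0.040,0,0,0],[0,0,0,-0.035,0,0,0]]'
python3 -c "
from h import *
plan(.503,-.067,.19,96.6,g=0,cap=.03)"
```

```text
time_s: 5.8
tool_pos: [0.5281, 0.3664, 0.1831]
orientation: [0.001, 0.058, 0.998, 0.001]
force: [0.8, -0.5, -1.9]
width: 0.0237
t5.8 pos [0.5281 0.3664 0.1831] yaw 173.3 tilt 0.11 need 15 q [ 0.05  0.74 -1.06  1.6   0.68  1.21  0.3 ] F [ 0.8 -0.5 -1.9] w 0.0237
[0, np.float64(-0.0017), np.float64(-0.0289), np.float64(-0.0005), 0, 0, np.float64(5.11)]
[0, np.float64(-0.0043), np.float64(-0.0286), np.float64(-0.0005), 0, 0, np.float64(5.11)]
[0, np.float64(-0.0068), np.float64(-0.0281), np.float64(-0.0005), 0, 0, np.float64(5.11)]
[0, np.float64(-0.0093), np.float64(-0.0274), np.float64(-0.0005), 0, 0, np.float64(5.11)]
[0, np.float64(-0.0117), np.float64(-0.0265), np.float64(-0.0005), 0, 0, np.float64(5.11)]
```

```bash
python3 -m handwheel '[[0,-0.002,-0.029,-0.001,0,0,5],[0,-0.004,-0.029,-0.001,0,0,5],[0,-0.007,-0.028,0,0,0,5],[0,-0.009,-0.027,0,0,0,5],[0,-0.012,-0.027,0,0,0,5]]'
python3 -m handwheel '[[0,-0.014,-0.026,0,0,0,5],[0,-0.016,-0.024,-0.001,0,0,5],[0,-0.018,-0.023,0,0,0,5],[0,-0.020,-0.021,0,0,0,5],[0,-0.022,-0.019,0,0,0,5]]'
python3 -c "
from h import *
plan(.503,-.067,.19,96.6,g=0,cap=.03)"
```

```text
time_s: 6.3
tool_pos: [0.52, 0.2201, 0.1829]
orientation: [0.001, 0.275, 0.962, 0.0]
force: [-0.4, 0.3, -2.6]
width: 0.0234
time_s: 6.8
tool_pos: [0.512, 0.0747, 0.1839]
orientation: [0.001, 0.476, 0.879, 0.0]
force: [0.3, -0.5, -1.7]
width: 0.0234
t6.8 pos [0.512  0.0747 0.1839] yaw 123.1 tilt 0.08 need 5 q [ 0.59  0.45 -0.98  1.91  0.45  1.01 -0.01] F [ 0.3 -0.5 -1.7] w 0.0234
[0, np.float64(-0.0227), np.float64(-0.017), np.float64(-0.0012), 0, 0, np.float64(5.3)]
[0, np.float64(-0.0242), np.float64(-0.0148), np.float64(-0.0012), 0, 0, np.float64(5.3)]
[0, np.float64(-0.0255), np.float64(-0.0125), np.float64(-0.0012), 0, 0, np.float64(5.3)]
[0, np.float64(-0.0265), np.float64(-0.0101), np.float64(-0.0012), 0, 0, np.float64(5.3)]
[0, np.float64(-0.0273), np.float64(-0.0076), np.float64(-0.0012), 0, 0, np.float64(5.3)]
```

```bash
python3 -m handwheel '[[0,-0.023,-0.017,-0.001,0,0,5.3],[0,-0.024,-0.015,-0.001,0,0,5.3],[0,-0.025,-0.012,-0.001,0,0,5.3],[0,-0.026,-0.010,-0.001,0,0,5.3],[0,-0.027,-0.008,-0.001,0,0,5.3]]'
python3 -m handwheel '[[0,0,0,0,0,0,0],[0,0,0,0,0,0,0]]'
python3 -c "
from h import *
save('scene','s1');save('wrist','w3')
plan(.503,-.067,.14,96.6,g=0,cap=.03)"
```

```text
time_s: 7.3
tool_pos: [0.5032, -0.0655, 0.189]
orientation: [0.001, 0.665, 0.747, 0.0]
force: [0.9, -0.8, -2.9]
width: 0.0238
time_s: 7.5
tool_pos: [0.5033, -0.0651, 0.1886]
orientation: [0.001, 0.664, 0.747, 0.0]
force: [0.1, 1.1, -3.4]
width: 0.0234
t7.6 pos [ 0.5034 -0.0635  0.1884] yaw 96.9 tilt 0.05 need 2 q [ 0.8   0.38 -0.88  1.93  0.35  0.98 -0.12] F [-0.  -0.1 -2.3] w 0.0239
[0, np.float64(-0.0017), np.float64(-0.0004), np.float64(0.0242), 0, 0, np.float64(0.15)]
[0, np.float64(-0.0017), np.float64(-0.0004), np.float64(0.0242), 0, 0, np.float64(0.15)]
```

View pics/s1.png

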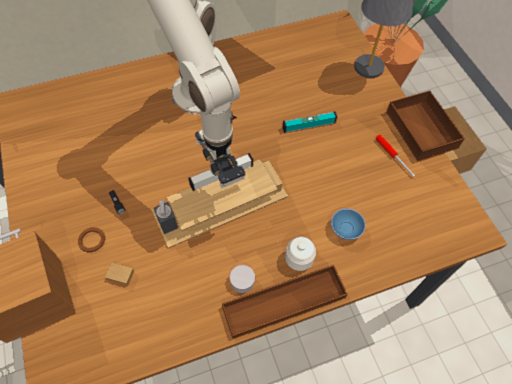

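View pics/w3.png

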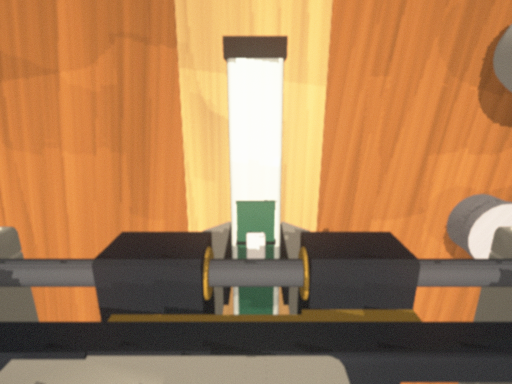

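```bash
python3 -m handwheel '[[0,-0.003,0,0.030,0,0,0.3],[0,0,0,0.030,0,0,0],[0,0,0,0.025,0,0,0],[0,0,0,0.010,0,0,0],[0,0,0,0,0,0,0]]'
python3 -m handwheel '[[0,0,0,0.003,0,0,0],[0,0,0,0.002,0,0,0],[0,0,0,0,0,0,0]]'
python3 -c "
from h import *
plan(.503,-.067,.083,96.6,g=0,cap=.03)"
```

```text
time_s: 8.1
tool_pos: [0.5028, -0.0665, 0.0918]
orientation: [-0.001, 0.665, 0.747, -0.0]
force: [0.2, 0.3, -2.2]
width: 0.0237
time_s: 8.4
tool_pos: [0.5042, -0.0681, 0.0885]
orientation: [0.001, 0.666, 0.746, 0.0]
force: [-0.6, 0.5, -3.4]
width: 0.0238
t8.4 pos [ 0.5042 -0.0681  0.0885] yaw 96.5 tilt 0.08 need 1 q [ 0.7   0.53 -0.77  2.    0.51  0.8  -0.25] F [-0.6  0.5 -3.4] w 0.0238
[0, np.float64(0.0012), np.float64(-0.0011), np.float64(0.0055), 0, 0, np.float64(-0.15)]
```

```bash
python3 -m handwheel '[[0,0,0,0.003,0,0,0],[0,0,0,0,0,0,0]]';python3 -m handwheel '[[0,0,0,0.002,0,0,0],[0,0,0,0,0,0,0]]'
python3 -m handwheel '[[0,0,0,0.002,0,0,0],[0,0,0,0,0,0,0]]'
python3 -c "
from h import *
save('side','d1');save('scene','s2')"
```

```text
time_s: 8.6
tool_pos: [0.5036, -0.0682, 0.0848]
orientation: [0.0, 0.666, 0.746, -0.0]
force: [-0.3, 0.5, -3.0]
width: 0.0236
time_s: 8.8
tool_pos: [0.5036, -0.0681, 0.0826]
orientation: [-0.0, 0.666, 0.746, -0.0]
force: [0.3, -0.1, -2.2]
width: 0.0239
time_s: 9.0
tool_pos: [0.5041, -0.0683, 0.0811]
orientation: [0.0, 0.666, 0.746, 0.0]
force: [-0.8, -1.3, 4.1]
width: 0.0236
```

```bash
python3 -m handwheel '[[0,0,0,-0.0005,0,0,0],[60,0,0,0,0,0,0],[60,0,0,0,0,0,0],[60,0,0,0,0,0,0],[60,0,0,0,0,0,0]]'
python3 -m handwheel '[[60,0,0,-0.015,0,0,0],[60,0,0,-0.035,0,0,0],[60,-0.02,0,-0.045,0,0,0],[60,-0.03,0,-0.035,0,0,0],[60,-0.03,0,0,0,0,0]]'
python3 -m handwheel '[[60,0,0,0,0,0,0],[60,0,0,0,0,0,0],[60,0,0,0,0,0,0],[60,0,0,0,0,0,0]]'
python3 - <<'E'
from h import *
s=manip.get_state();im,P=wristP('w4',s);print(s['tool_pos'])
np.save('pics/w4P.npy',P)
save('scene','s3')
E
```

```text
time_s: 9.6
tool_pos: [0.5034, -0.0678, 0.081]
orientation: [-0.0, 0.666, 0.746, 0.0]
force: [-0.1, 0.1, -0.3]
width: 0.051
time_s: 10.1
tool_pos: [0.5164, -0.1481, 0.2177]
orientation: [0.005, 0.665, 0.746, 0.002]
force: [0.6, 0.3, -0.1]
width: 0.0549
time_s: 10.5
tool_pos: [0.5123, -0.1459, 0.2111]
orientation: [-0.0, 0.665, 0.747, 0.0]
force: [-0.1, 0.3, 0.4]
width: 0.055
[ 0.51233261 -0.1459039   0.21110616]
```

View pics/w4.png

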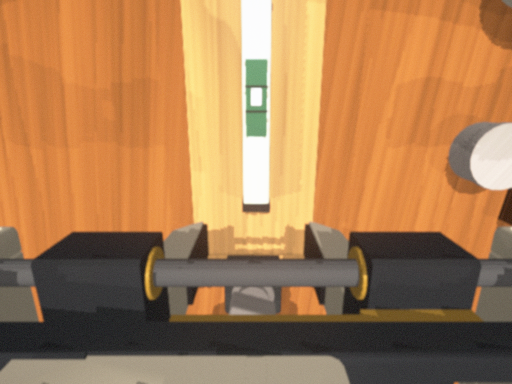

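View pics/s3.png

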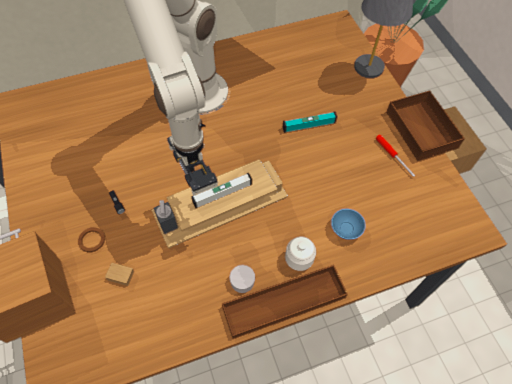

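Level (256,100 in the wrist view) lies along the middle of the board. Next I'll read the bubble (about row 97) against the lines (about rows 86 and 111).

```bash
cat >> h.py <<'E'
def bubble(im,r0,r1,c0,c1):
    """rows profile in the green strip of wrist view; up in image = +tool x. returns mm toward image-up"""
    g=im.astype(float)[r0:r1,c0:c1].mean(1).mean(1)
    return g
E
python3 - <<'E'
from h import *
im=cv2.imread('pics/w4.png')
print([(r,int(g),) for r,g in zip(range(55,142),im[55:142,253:260].mean((1,2)))])
cv2.imwrite('pics/cb.png',cv2.resize(im[50:145,225:290],None,fx=6,fy=6,interpolation=cv2.INTER_CUBIC))
P=np.load('pics/w4P.npy')
m=np.zeros(P.shape[:2],bool);m[:212,235:280]=1
Q=P[big(m&(P[...,2]>.09)&(P[...,2]<.125))];print('level',pca(Q),Q[:,1].min(),len(Q),np.polyfit(Q[:,1],Q[:,2],1))
m[:]=0;m[:220,170:340]=1
q=P[m&(P[...,2]>.05)&(P[...,2]<.08)];r=cv2.minAreaRect((q[:,:2]*1000).astype(np.float32));print(r,np.polyfit(q[:,1],q[:,2],1))
E
```

```text
[(55, 252), (56, 252), (57, 251), (58, 240), (59, 196), (60, 149), (61, 136), (62, 136), (63, 136), (64, 136), (65, 137), (66, 136), (67, 136), (68, 134), (69, 134), (70, 134), (71, 134), (72, 134), (73, 133), (74, 133), (75, 135), (76, 132), (77, 133), (78, 132), (79, 132), (80, 132), (81, 132), (82, 132), (83, 131), (84, 127), (85, 110), (86, 107), (87, 168), (88, 238), (89, 252), (90, 253), (91, 253), (92, 253), (93, 253), (94, 253), (95, 253), (96, 253), (97, 253), (98, 253), (99, 253), (100, 253), (101, 253), (102, 253), (103, 253), (104, 251), (105, 229), (106, 167), (107, 133), (108, 129), (109, 125), (110, 109), (111, 97), (112, 106), (113, 121), (114, 128), (115, 131), (116, 130), (117, 131), (118, 130), (119, 132), (120, 131), (121, 131), (122, 131), (123, 131), (124, 130), (125, 132), (126, 131), (127, 130), (128, 129), (129, 130), (130, 131), (131, 131), (132, 131), (133, 130), (134, 131), (135, 146), (136, 197), (137, 243), (138, 252), (139, 252), (140, 252), (141, 252)]
level (array([ 0.50429274, -0.07378329]), np.float64(96.455376038946), array([0.00691099, 0.0501241 ])) -0.1684176879725663 5985 [0.00779101 0.10657196]
((503.13671875, -87.8253173828125), (130.62142944335938, 209.0098114013672), 6.428999423980713) [0.00877199 0.0681192 ]
```

View pics/cb.png

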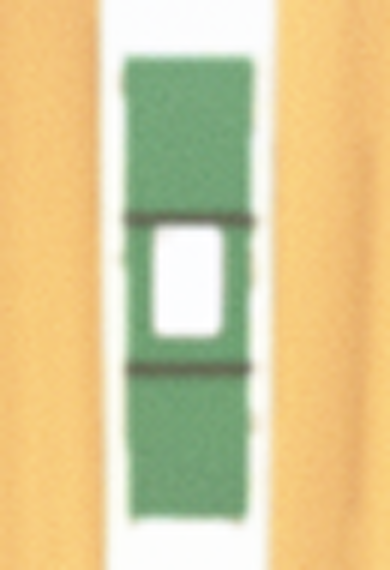

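The bubble sits about 1.3 mm toward the hinge with the shelf floating. That is roughly 0.006 rad, plus 0.03 when pressed, so the knob needs about +1.2 rad (70° clockwise). Next I'll look at the knob closely.

```bash
python3 -c "
from h import *
plan(.60,-.27,.21,169,g=60,n=9)"
```

```text
t10.6 pos [ 0.5125 -0.1463  0.2111] yaw 96.6 tilt 0.04 need 10 q [ 0.92  0.4  -0.86  1.85  0.35  1.05  0.04] F [-0.  -0.3 -0. ] w 0.0553
[60, np.float64(-0.0133), np.float64(0.0073), np.float64(0.0001), 0, 0, np.float64(-7.24)]
[60, np.float64(-0.0141), np.float64(0.0055), np.float64(0.0001), 0, 0, np.float64(-7.24)]
[60, np.float64(-0.0147), np.float64(0.0037), np.float64(0.0001), 0, 0, np.float64(-7.24)]
[60, np.float64(-0.015), np.float64(0.0018), np.float64(0.0001), 0, 0, np.float64(-7.24)]
[60, np.float64(-0.0152), np.float64(-0.0001), np.float64(0.0001), 0, 0, np.float64(-7.24)]
[60, np.float64(-0.015), np.float64(-0.002), np.float64(0.0001), 0, 0, np.float64(-7.24)]
[60, np.float64(-0.0147), np.float64(-0.0039), np.float64(0.0001), 0, 0, np.float64(-7.24)]
[60, np.float64(-0.0141), np.float64(-0.0057), np.float64(0.0001), 0, 0, np.float64(-7.24)]
[60, np.float64(-0.0132), np.float64(-0.0074), np.float64(0.0001), 0, 0, np.float64(-7.24)]
```

```bash
python3 -m handwheel '[[60,-0.013,0.007,0,0,0,-7.2],[60,-0.014,0.006,0,0,0,-7.2],[60,-0.015,0.004,0,0,0,-7.2],[60,-0.015,0.002,0,0,0,-7.2],[60,-0.015,0,0,0,0,-7.2]]'
python3 -m handwheel '[[60,-0.015,-0.002,0,0,0,-7.2],[60,-0.015,-0.004,0,0,0,-7.2],[60,-0.014,-0.006,0,0,0,-7.2],[60,-0.013,-0.007,0,0,0,-7.2],[60,-0.012,-0.009,0,0,0,-7.2]]'
python3 -m handwheel '[[60,0,0,0,0,0,0],[60,0,0,0,0,0,0],[60,0,0,0,0,0,0]]'
python3 - <<'E'
from h import *
s=manip.get_state();im,P=wristP('w5',s);np.save('pics/w5P.npy',P)
plan(.60,-.27,.21,169,g=60)
m=np.zeros(P.shape[:2],bool);m[:230]=1
for z in(.105,.118,.128):
    k=m&(P[...,2]>z)&(P[...,2]<.145)
    if k.sum()>5: Q=P[big(k)];print(z,len(Q),pca(Q),cv2.minAreaRect((Q[:,:2]*1000).astype(np.float32)),np.median(Q[:,2]))
E
```

```text
time_s: 11.1
tool_pos: [0.5571, -0.2087, 0.211]
orientation: [-0.0, 0.4, 0.916, 0.0]
force: [-0.3, 0.8, 0.4]
width: 0.0548
time_s: 11.6
tool_pos: [0.6001, -0.2709, 0.2109]
orientation: [-0.0, 0.098, 0.995, 0.0]
force: [0.6, 1.0, -0.1]
width: 0.0551
time_s: 11.9
tool_pos: [0.5995, -0.2697, 0.2112]
orientation: [-0.0, 0.101, 0.995, 0.0]
force: [0.7, 0.4, 1.0]
width: 0.0554
t11.9 pos [ 0.5995 -0.2699  0.2114] yaw 168.4 tilt 0.02 need 1 q [ 1.04  0.72 -1.03  1.53  0.64  1.26  1.29] F [-0.5  0.4  0.1] w 0.0551
[60, np.float64(-0.0005), np.float64(-0.0), np.float64(0.0014), 0, 0, np.float64(-0.56)]
0.105 3209 (array([ 0.50621177, -0.09089467]), np.float64(96.61680401787284), array([0.00621744, 0.0287113 ])) ((507.6383972167969, -101.12677001953125), (23.548770904541016, 113.98014831542969), 6.441174507141113) 0.10674975633429623
0.118 961 (array([ 0.52189324, -0.26170976]), np.float64(169.7298109391015), array([0.00342744, 0.01246766])) ((522.447021484375, -261.94305419921875), (12.051610946655273, 43.61480712890625), 79.47887420654297) 0.13363509844826285
0.128 957 (array([ 0.52190855, -0.26173766]), np.float64(169.77710735538642), array([0.00341313, 0.01248971])) ((522.4475708007812, -261.9124755859375), (12.035430908203125, 43.66521453857422), 79.8582992553711) 0.1336411204504326
```

View pics/w5.png

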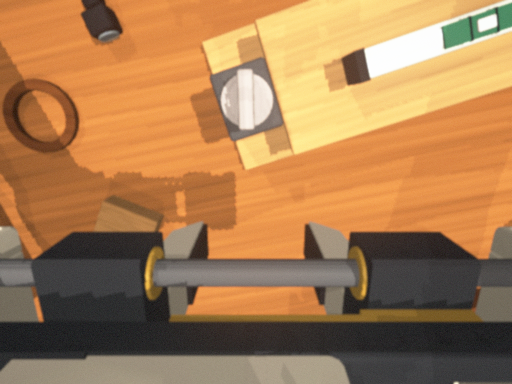

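Knob wing at px (247,98): centre (0.5225, −0.262), axis 169.7°, top z 0.134.

```bash
python3 -m handwheel '[[60,0.025,-0.002,0,0,0,-0.7],[60,0.025,-0.002,0.01,0,0,-0.7],[60,0.023,-0.0025,0.02,0,0,0],[60,0,0,0.02,0,0,0],[60,0,0,0,0,0,0]]'
python3 -m handwheel '[[60,0,0,0,0,0,0],[60,0,0,0,0,0,0]]'
python3 -c "
from h import *
plan(.5225,-.262,.107,169.7,g=60)"
```

```text
time_s: 12.45
tool_pos: [0.5241, -0.2634, 0.1593]
orientation: [-0.002, 0.089, 0.996, 0.0]
force: [-0.7, -0.7, -0.4]
width: 0.055
time_s: 12.65
tool_pos: [0.5281, -0.2634, 0.1626]
orientation: [0.001, 0.088, 0.996, -0.0]
force: [0.7, 0.7, 0.6]
width: 0.055
t12.7 pos [ 0.5281 -0.2634  0.1626] yaw 169.9 tilt 0.12 need 2 q [ 1.17  0.67 -1.05  1.75  0.65  1.11  1.29] F [0.7 0.7 0.6] w 0.0550
[60, np.float64(0.0029), np.float64(0.0002), np.float64(0.0278), 0, 0, np.float64(0.09)]
[60, np.float64(0.0029), np.float64(0.0002), np.float64(0.0278), 0, 0, np.float64(0.09)]
```

```bash
python3 -m handwheel '[[60,0.005,0,0.02,0,0,0],[60,0,0,0.02,0,0,0],[60,0,0,0.012,0,0,0],[60,0,0,0,0,0,0],[60,0,0,0,0,0,0]]'
python3 -c "
from h import *
plan(.5225,-.262,.108,169.7,g=60)"
```

```text
time_s: 13.15
tool_pos: [0.5228, -0.2626, 0.11]
orientation: [0.0, 0.088, 0.996, 0.0]
force: [0.4, -0.5, -0.5]
width: 0.055
t13.2 pos [ 0.5228 -0.2626  0.11  ] yaw 169.9 tilt 0.06 need 1 q [ 1.14  0.73 -1.    1.8   0.71  1.02  1.25] F [ 0.4 -0.5 -0.5] w 0.0550
[60, np.float64(0.0004), np.float64(0.0006), np.float64(0.002), 0, 0, np.float64(0.18)]
```

```bash
python3 -m handwheel '[[0,0,0.0005,0.002,0,0,0],[0,0,0,0,0,0,0],[0,0,0,0,0,0,0],[0,0,0,0,0,0,0],[0,0,0,0,0,0,0]]' 40
python3 -m handwheel '[[0,0,0,0,0,0,0],[0,0,0,0,0,0,0],[0,0,0,0,0,0,0]]'
```

```text
time_s: 13.65
tool_pos: [0.5227, -0.2643, 0.1093]
orientation: [0.001, 0.089, 0.996, -0.002]
force: [-2.8, 3.6, 11.9]
width: 0.0202
time_s: 13.95
tool_pos: [0.5235, -0.262, 0.1093]
orientation: [0.001, 0.088, 0.996, -0.0]
force: [-1.8, 2.7, 11.5]
width: 0.0118
```

Fingertips are pressing on the knob base (12 N), so I'll ease up before turning.

```bash
python3 -m handwheel '[[0,0,0,-0.002,0,0,0],[0,0,0,0,0,0,0]]'
python3 -m handwheel '[[0,0,0,0,0,0,4],[0,0,0,0,0,0,7],[0,0,0,0,0,0,7],[0,0,0,0,0,0,7],[0,0,0,0,0,0,7]]'
python3 -c "
from h import *
plan(.5225,-.262,.11,99.7,g=0);print(manip.get_state()['wrist_torque'])"
```

```text
time_s: 14.15
tool_pos: [0.5234, -0.262, 0.1094]
orientation: [0.002, 0.088, 0.996, 0.0]
force: [5.2, 0.6, -3.2]
width: 0.0116
time_s: 14.65
tool_pos: [0.5232, -0.2625, 0.1094]
orientation: [0.001, 0.362, 0.932, 0.0]
force: [3.4, -0.1, -4.5]
width: 0.0117
t14.7 pos [ 0.5232 -0.2625  0.1094] yaw 137.6 tilt 0.14 need 5 q [ 1.07  0.67 -0.88  1.8   0.61  0.97  0.76] F [ 3.4 -0.1 -4.5] w 0.0117
[0, np.float64(0.0002), np.float64(-0.0), np.float64(-0.0001), 0, 0, np.float64(7.58)]
[0, np.float64(0.0002), np.float64(-0.0), np.float64(-0.0001), 0, 0, np.float64(7.58)]
[0, np.float64(0.0002), np.float64(-0.0001), np.float64(-0.0001), 0, 0, np.float64(7.58)]
[0, np.float64(0.0002), np.float64(-0.0001), np.float64(-0.0001), 0, 0, np.float64(7.58)]
[0, np.float64(0.0001), np.float64(-0.0001), np.float64(-0.0001), 0, 0, np.float64(7.58)]
[-0.11261003 -1.05878353  0.16772396]
```

```bash
python3 -m handwheel '[[0,0,0,0,0,0,7.6],[0,0,0,0,0,0,7.6],[0,0,0,0,0,0,7.6],[0,0,0,0,0,0,7.6],[0,0,0,0,0,0,7.6]]'
python3 -m handwheel '[[0,0,0,0,0,0,0],[0,0,0,0,0,0,0],[60,0,0,0,0,0,0],[60,0,0,0,0,0,0],[60,0,0,0,0,0,0]]'
python3 -m handwheel '[[60,0,0,-0.010,0,0,0],[60,0,0,-0.040,0,0,0],[60,0,0,-0.040,0,0,0],[60,0.001,0,-0.02,0,0,0],[60,0,0,0,0,0,0]]'
python3 -c "
from h import *
plan(.508,-.131,.22,96.6,g=60)"
```

```text
time_s: 15.15
tool_pos: [0.5226, -0.2629, 0.1094]
orientation: [0.001, 0.646, 0.764, 0.0]
force: [1.7, -0.4, -1.8]
width: 0.0117
time_s: 15.65
tool_pos: [0.521, -0.2626, 0.1093]
orientation: [-0.001, 0.644, 0.765, -0.001]
force: [-2.2, -0.2, 3.8]
width: 0.0311
time_s: 16.15
tool_pos: [0.5243, -0.2616, 0.2234]
orientation: [0.003, 0.643, 0.766, 0.001]
force: [-0.2, 0.8, -0.5]
width: 0.0548
t16.1 pos [ 0.5243 -0.2616  0.2234] yaw 99.9 tilt 0.39 need 3 q [ 1.04  0.47 -0.82  1.72  0.38  1.11  0.28] F [-0.2  0.8 -0.5] w 0.0548
[60, np.float64(0.0438), np.float64(0.0021), np.float64(0.0011), 0, 0, np.float64(1.1)]
[60, np.float64(0.0438), np.float64(0.0013), np.float64(0.0011), 0, 0, np.float64(1.1)]
[60, np.float64(0.0439), np.float64(0.0005), np.float64(0.0011), 0, 0, np.float64(1.1)]
```

```bash
python3 -m handwheel '[[60,0.044,0.002,0.001,0,0,1.1],[60,0.044,0.001,0.001,0,0,1.1],[20,0.044,0.001,0.001,0,0,1.1],[0,0.008,0,0,0,0,0],[0,0,0,0,0,0,0]]' 20
python3 -m handwheel '[[0,0,0,0,0,0,0],[0,0,0,0,0,0,0],[0,0,0,0,0,0,0]]'
python3 - <<'E'
from h import *
plan(.51,-.1226,.14,96.5,g=0,cap=.03)
s=manip.get_state();im,P=wristP('w6',s)
m=np.zeros(P.shape[:2],bool);m[:212,235:280]=1
Q=P[big(m&(P[...,2]>.09)&(P[...,2]<.125))];print('level',pca(Q),Q[:,1].min(),len(Q),np.polyfit(Q[:,1],Q[:,2],1))
cv2.imwrite('pics/w6c.png',cv2.resize(im[0:230,180:330],None,fx=2.6,fy=2.6,interpolation=cv2.INTER_CUBIC))
E
```

```text
time_s: 16.65
tool_pos: [0.5043, -0.1203, 0.216]
orientation: [-0.0, 0.664, 0.748, -0.0]
force: [-0.5, -1.6, 0.1]
width: 0.036
time_s: 16.95
tool_pos: [0.5048, -0.124, 0.2159]
orientation: [-0.0, 0.666, 0.746, -0.0]
force: [0.6, 0.2, 0.3]
width: 0.0112
t16.9 pos [ 0.5048 -0.124   0.2159] yaw 96.4 tilt 0.02 need 3 q [ 0.91  0.37 -0.87  1.88  0.32  1.05  0.02] F [0.6 0.2 0.3] w 0.0112
[0, np.float64(0.0003), np.float64(0.0018), np.float64(0.0253), 0, 0, np.float64(-0.03)]
[0, np.float64(0.0003), np.float64(0.0018), np.float64(0.0253), 0, 0, np.float64(-0.03)]
[0, np.float64(0.0003), np.float64(0.0018), np.float64(0.0253), 0, 0, np.float64(-0.03)]
level (array([ 0.50176378, -0.0506564 ]), np.float64(96.56194956887043), array([0.00689896, 0.04976439])) -0.14521739599909178 6002 [-0.03133749  0.1099498 ]
```

View pics/w6c.png

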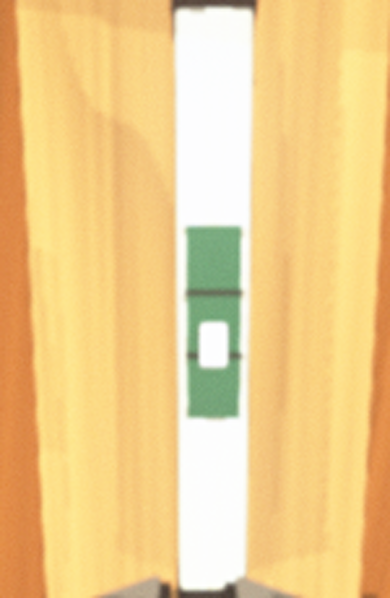

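Floating, the bubble is about 6.6 mm toward the foot (crop row 343 vs mid 324), which matches a pressed slope near zero. Now press and read.

```bash
python3 -m handwheel '[[0,0,0.0055,0.025,0,0,0],[0,0,0,0.03,0,0,0],[0,0,0,0.025,0,0,0],[0,0,0,0.008,0,0,0],[0,0,0,0,0,0,0]]'
python3 -m handwheel '[[0,0,0,0,0,0,0],[0,0,0,0,0,0,0]]'
python3 -c "
from h import *
plan(.51,-.123,.11,96.5,g=0,cap=.03)"
```

```text
time_s: 17.5
tool_pos: [0.5094, -0.1219, 0.1272]
orientation: [-0.001, 0.666, 0.746, -0.0]
force: [-0.1, 0.4, -0.5]
width: 0.0003
time_s: 17.7
tool_pos: [0.5114, -0.122, 0.1296]
orientation: [0.001, 0.666, 0.746, 0.0]
force: [-0.9, -0.4, 0.7]
width: 0.0004
t17.7 pos [ 0.5114 -0.122   0.1296] yaw 96.5 tilt 0.14 need 1 q [ 0.82  0.49 -0.79  1.94  0.45  0.89 -0.09] F [-0.9 -0.4  0.7] w 0.0004
[0, np.float64(-0.0008), np.float64(-0.0015), np.float64(0.0196), 0, 0, np.float64(0.04)]
```

```bash
python3 -m handwheel '[[0,0,-0.001,0.010,0,0,0],[0,0,0,0.004,0,0,0],[0,0,0,0.002,0,0,0],[0,0,0,0,0,0,0]]'
python3 -m handwheel '[[0,0,0,0.002,0,0,0],[0,0,0,0.002,0,0,0],[0,0,0,0,0,0,0]]'
python3 -m handwheel '[[0,0,0,0.002,0,0,0],[0,0,0,0,0,0,0]]'
```

```text
time_s: 18.1
tool_pos: [0.5094, -0.1223, 0.1122]
orientation: [0.0, 0.666, 0.746, -0.0]
force: [-0.3, -2.0, 2.7]
width: 0.0005
time_s: 18.4
tool_pos: [0.5094, -0.1225, 0.1083]
orientation: [0.0, 0.666, 0.746, -0.0]
force: [0.1, -3.2, 3.9]
width: 0.0004
time_s: 18.6
tool_pos: [0.5099, -0.1225, 0.1066]
orientation: [0.001, 0.666, 0.746, 0.0]
force: [1.1, -3.5, 5.5]
width: 0.0006
```

```bash
python3 -m handwheel '[[0,-0.0004,0,0.001,0,0,0],[0,0,0,0,0,0,0]]'
python3 -m handwheel '[[0,0,0,0.0007,0,0,0],[0,0,0,0,0,0,0],[0,0,0,0,0,0,0]]'
```

```text
time_s: 18.8
tool_pos: [0.5106, -0.1224, 0.1063]
orientation: [0.001, 0.666, 0.746, 0.001]
force: [0.1, -2.2, 9.7]
width: 0.0009
time_s: 19.1
tool_pos: [0.511, -0.1225, 0.106]
orientation: [0.001, 0.665, 0.746, 0.001]
force: [-0.5, -2.4, 13.1]
width: 0.0004
```

Firm stop reached. Letting the bubble settle, then reading it.

```bash
python3 -m handwheel '[[0,0,0,-0.0004,0,0,0],[0,0,0,0,0,0,0],[0,0,0,0,0,0,0],[0,0,0,0,0,0,0],[0,0,0,0,0,0,0]]'
python3 -m handwheel '[[0,0,0,0,0,0,0],[0,0,0,0,0,0,0],[0,0,0,0,0,0,0],[0,0,0,0,0,0,0],[0,0,0,0,0,0,0]]'
python3 -m handwheel '[[0,0,0,0,0,0,0],[0,0,0,0,0,0,0],[0,0,0,0,0,0,0],[0,0,0,0,0,0,0],[0,0,0,0,0,0,0]]'
python3 - <<'E'
from h import *
s=manip.get_state();im,P=wristP('w7',s);print(s['force'])
save('scene','s7')
cv2.imwrite('pics/w7c.png',cv2.resize(im[0:230,150:360],None,fx=2.6,fy=2.6,interpolation=cv2.INTER_CUBIC))
E
```

```text
time_s: 19.6
tool_pos: [0.5107, -0.1224, 0.1061]
orientation: [0.001, 0.665, 0.746, 0.0]
force: [-0.5, -2.4, 11.0]
width: 0.0004
time_s: 20.1
tool_pos: [0.5107, -0.1224, 0.1061]
orientation: [0.001, 0.665, 0.746, 0.001]
force: [0.7, -3.5, 10.7]
width: 0.0005
time_s: 20.6
tool_pos: [0.5107, -0.1225, 0.1061]
orientation: [0.001, 0.666, 0.746, 0.001]
force: [-0.6, -2.0, 10.4]
width: 0.0003
[-0.61040193 -2.00585277 10.35263267]
```

View pics/w7c.png

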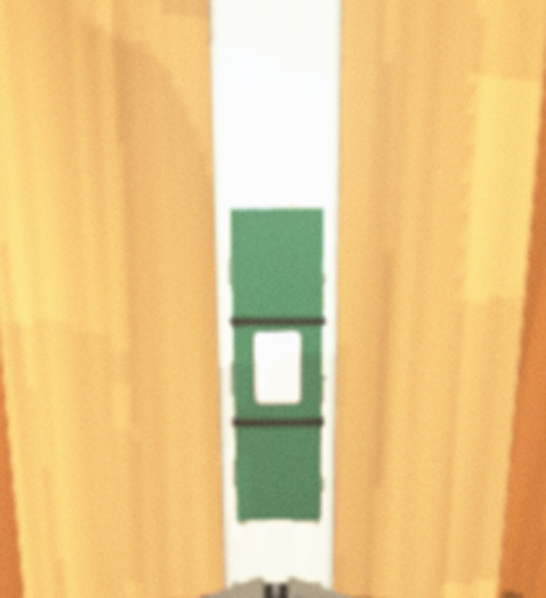

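The bubble is between the lines (crop rows 331–404; lines at 321 and 422), under 1 mm off toward the hinge, with a 10.4 N push. Last checks on level position and bystanders from the pictures already taken.

Run:
```python
from h import *
s=manip.get_state();d=np.load('pics/w7.npy')
T=np.eye(4);T[:3,:3]=R.from_quat(s['orientation'],scalar_first=True).as_matrix();T[:3,3]=s['tool_pos']
P=pts('wrist',d,T@np.array(camera_model('wrist')['tool_from_camera']))
r=int(370/2.6);c=150+int(278/2.6);v=np.nanmedian(P[r-2:r+3,c-2:c+3],(0,1));print('vial middle',v)
a=np.radians(6.5);e=v[:2]-[.5005,-.068];print('in shelf x,y',e@[np.cos(a),np.sin(a)],e@[-np.sin(a),np.cos(a)])
m=(d>0);m[:140]&=True;Q=P[(abs(P[...,2]-v[2])<.008)&(d>0)];print('level yaw',pca(Q),np.polyfit(Q[:,1],Q[:,2],1))
A=cv2.imread('pics/scene0.png');B=cv2.imread('pics/s7.png')
D=(cv2.absdiff(A,B).max(2)>60);
for n,(x,y) in dict(jar=(300,253),tin=(242,278),light=(117,202),driver=(395,157),bowl=(347,224),ring=(91,239),box=(119,274)).items(): print(n,D[y-15:y+15,x-15:x+15].mean())
print(s['force'],s['time_s'],np.abs(s['joint_vel']).max())
```

```text
vial middle [ 0.50480554 -0.0671528   0.10921742]
in shelf x,y 0.004373769253470096 0.0003543505632998714
level yaw (array([ 0.50331751, -0.05409566]), np.float64(96.852393480607), array([0.00682189, 0.03359195])) [-0.01462346  0.10615393]
jar 0.0
tin 0.0
light 0.0
driver 0.0
bowl 0.0
ring 0.0
box 0.0
[-0.93968079 -2.47942176  9.70089272] 20.7 0.0017217997059804006
```

View pics/s7.png

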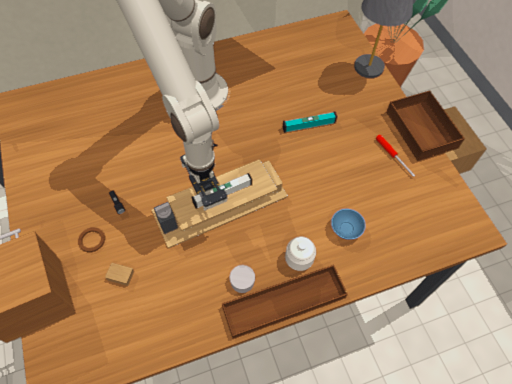

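```bash
python3 -c "
from h import *
manip.sign_off();s=manip.get_state();print(s['time_s'],s['force'])"
```

```text
the job is handed in; nothing more can be done
the job is handed in; nothing more can be done
```

I laid the aluminium level along the middle of the shelf and turned the wing knob about 70° clockwise. I then pressed the level with closed fingers about 55 mm toward the foot from its middle, and handed the job in with the arm still pressing. The sign-off gives no verdict, so the result below rests on my last checks at 20.7 s.

- **Bubble:** between the lines, about 0.7 mm toward the hinge. It moved about 7 mm when I pressed, as the float angle predicts.
- **Push:** about 10 N, at a firm stop. A steady sideways force of about 2.5 N remained.
- **Level position:** about 4 mm across and under 1 mm lengthwise from the shelf's middle, and within about 0.01 rad of its long axis.
- **Bystanders:** no change at any of the seven in the scene picture compared with the start.
- **Disagreement:** a rough depth fit over the pressed level gave a slope of −0.015 rad, where the bubble shows about 0. The fit took in every pixel near that height, possibly including the fingers, so I trusted the bubble.
- **Contact while gripping the knob:** the fingertips briefly pressed the knob base with about 12 N. I eased that off before turning.

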